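# Clamp the lugged tube through the guard window

### The job

Two aluminium tubes lie in the guarded twin clamp: one has a flat lug on each end, the other has plain ends. Clamp the lugged tube: with a fingertip, reach down through the guard window above it and press its lever all the way down to the stop, without touching the guard, then come out clear. Leave the other lever up, and leave both tubes and everything else on the bench where they lie.

Things in the scene. Friction and masses are not known exactly. Their poses are not given: they have to be found in the camera images.
- clamp: the twin tube clamp, fixed to the bench: a dark steel base 200 x 230 mm (x, y), 12 mm thick. Origin under the centre of the base, on the bench; its x points away from the robot along both tubes, y to the left, z up. It is turned up to 0.35 rad about vertical. Its two stations lie at y = +47 mm (left) and y = -47 mm (right) in this frame, each with two V blocks that carry a tube with its axis 45 mm above the bench, and a lever above the tube.
- guard: the blue sheet-metal guard fixed over the clamp, same origin and axes as the clamp: outside x from -87 to +97 mm, y from -101 to +101 mm; the top frame is 8 mm thick, its upper face 122 mm above the bench. Walls all round; the tubes stick out at low openings front and back. Its top has two windows, one over each lever, with a 14 mm bar between them. It must not be touched.
- window_left (a point): centre of the left window (y = +47 mm), at the guard's upper face; the opening is 90 mm along x and 80 mm along y
- window_right (a point): centre of the right window (y = -47 mm), at the guard's upper face; the opening is 90 mm along x and 80 mm along y
- pad_left (a point): centre of the upper face of the left lever's black press pad (32 mm along x, 28 mm across, 10 mm thick), seen through the left window near its middle. Moves with the lever: with the lever up it is 114 mm above the bench, 8 mm under the guard's upper face, and with the lever down on its stop it is 86 mm above the bench (36 mm below the guard's upper face).
- pad_right (a point): the same point of the right lever's pad, under the right window
- lever_left (a joint): left lever angle, rad: 0 fully up, 0.28 fully down on its stop. It is hinged at its far end, 100 mm beyond the pad in x and 88 mm above the bench, and starts between 0 and 0.06. About 5 N straight down on the pad moves it; it stays where it is left (friction, no spring).
- lever_right (a joint): right lever angle, same values and behaviour
- nest_left (a point): centre of the left tube nest, on the tube axis, 45 mm above the bench
- nest_right (a point): centre of the right tube nest, on the tube axis, 45 mm above the bench
- lug_tube: loose aluminium tube, 32 mm diameter, 230 mm long, with a flat drilled lug (40 mm long, 26 mm high, 5 mm thick) standing out of each end, 310 mm over all; origin at its centre on the axis, x along the tube. It lies in the left or the right nest, its centre within 12 mm of the nest's centre.
- plain_tube: loose aluminium tube, 32 mm diameter, 230 mm long, open plain ends; origin at its centre on the axis. It lies in the other nest.
- end_plug: bystander: steel plug, 22 mm diameter, 45 mm tall, standing in front of the clamp between the tubes; origin under its centre
- oil_can: bystander: can 44 mm diameter, 100 mm tall, standing at the left of the clamp; origin under its centre
- screwdriver: bystander: screwdriver lying at the right of the clamp; origin under its middle
- tape_roll: bystander: grey ring 90 mm across, 22 mm high, far left; origin under its centre
- wrench: bystander: wrench lying near left of the robot; origin under its middle
- mug: bystander: white mug 80 mm across, 90 mm tall, far right; origin under its centre
- wood_block: bystander: wooden offcut 90 x 45 x 40 mm, near right; origin under its centre

How it is judged (in metres and radians):
On the way:
1. the lugged tube's lever is pressed down to its stop by the fingers (((horizontal distance between lug_tube and nest_left below 0.025 m and value of joint lever_left above 0.245 rad and contact force between the fingers and lever_left above 0.5 N) or (horizontal distance between lug_tube and nest_right below 0.025 m and value of joint lever_right above 0.245 rad and contact force between the fingers and lever_right above 0.5 N))), for 0.05 s.
At the end, for the whole second after the job is handed in: the lever over the lugged tube is down (0.245 rad or more of 0.28), the other lever is still up (below 0.10 rad), and the lugged tube lies in its nest (within 25 mm) (((horizontal distance between lug_tube and nest_left below 0.025 m and value of joint lever_left above 0.245 rad and value of joint lever_right below 0.1 rad) or (horizontal distance between lug_tube and nest_right below 0.025 m and value of joint lever_right above 0.245 rad and value of joint lever_left below 0.1 rad))); the robot touches nothing.
It fails at once if the robot touches the guard (contact force between any of the fingers, the arm and guard above 0.3 N).
It fails at once if the plain tube's lever is pressed ((horizontal distance between lug_tube and nest_left below 0.025 m and value of joint lever_right above 0.1 rad) or (horizontal distance between lug_tube and nest_right below 0.025 m and value of joint lever_left above 0.1 rad)).
It fails at once if a tube is shifted or lifted (over 12 mm) (distance of any of lug_tube, plain_tube from where it was at the start of the episode above 0.012 m).
It fails at once if a bystander is shifted (over 20 mm) (distance of any of end_plug, oil_can, screwdriver, tape_roll, wrench, mug, wood_block from where it was at the start of the episode above 0.02 m).
It also fails if it takes over 32 s, if anything falls off the work surface, if the arm or the gripper's body presses on something with over 40 N, if the wrist force passes 120 N, or if a joint passes its speed limit or range.

### The arm

A 6-joint arm with a two-finger parallel gripper is mounted at the origin on the work surface. World frame = base frame: x ahead of the robot, y to its left, z up, the work surface at z = 0. Lengths are in m, angles in degrees, forces in N, time in s.
With the tool pointing down it reaches from about 0.25 to 0.725 m from the base axis. Payload 9.7 kg.
Tool frame: the origin (TCP) lies on the centre line of the jaws, within the pads' length; the fingertips stand 17 mm ahead of it and the grasp point (between the pads) lies 2 mm behind it (bot.tip_extent is the distance from the TCP to the fingertips, in m); z points along the fingers, y is the line along which they close (so a half turn about z gives the same grasp; the last joint's range is limited). The gripper opens to 85 mm and grips with 20 to 120 N. Pads are 22 mm wide; open, the fingers measure 114 mm over their backs; the gripper's body (76 mm by 85 mm) begins 54 mm behind the grasp point. The pads swing forward as they close: fully open they stand 13 mm farther back than shut.
Start: joints at [75.459, 4.979, 10.078, 95.1, 0, 90], TCP at [0.138, 0.532, 0.248] pointing down, gripper open.
Joint ranges: [-179.16, 179.16], [-48.56, 103.87], [-65.8, 70.77], [-126.05, 130.52], [-82.76, 87.17], [-180, 180]. Speed limits (degrees/s): [127.2, 127.2, 147.25, 180, 180, 180].

### API

Orientations are given as [roll, pitch, yaw] about the fixed x, y, z axes, in that order (R = Rz(yaw) Ry(pitch) Rx(roll)).
In Python, from workcell import bot gives the robot as it stands.
- The arm moves only by the tool carry_out, never from a script. Its argument "moves" is text: rows parted by semicolons, each of 7 numbers parted by spaces: the shift along the tool's x, y, z in mm, then the turn, a rotation vector about the tool's x, y, z in degrees, then the finger opening in mm, from 0 to 85.4. A call has 1 to 20 rows; each row is the pose to reach, as a shift and turn from the pose commanded when the call began, along the tool's axes at that moment; what a row does not reach only later rows make up. A row lasts 1/10 s, in which the tool goes at most 50 mm and 8.59 degrees, less where a joint would pass 70% of its speed; a pose out of reach is approached as far as the arm can. A call with a gripper value outside its range is refused whole. The fingers move at their own pace and stop on an object; "force" is the grip in N (left out, the last holds). Time passes only in rows, so rows that repeat a pose let the fingers close. It gives the time, the measured TCP pose, the force, the opening and the grip force at its end, in the units of the state.
- bot.get_obs(): the state, without advancing time (a new reading comes with each control period).
- bot.camera(name): name is "scene" or "top"; returns a dict with "img" (384x512x3 uint8, red, green, blue), "mtx" (3x3 intrinsics, pixels), "position" and "orientation" of the camera in the world. Camera axes: x right, y up, looking along -z (the intrinsics and any distortion apply to the point x, -y, -z); pixel columns grow to the right and rows downward; lengths in m; the calibration is good to about 2 mm. A picture is of the moment at which its call begins. There is no depth.
- bot.job_done(): hands the job in; it is judged then, once.
The state is a dict: "time": time; "q": joint angles; "qd": joint speeds; "joint_efforts": joint torques, N m; "ee_pos": TCP position; "tcp_rot": TCP orientation; "wrist_force": force on the tool from outside, world axes, zero at the start; "torque": the same for the moment, N m; "opening": finger opening in m; "grasp_force": force on a finger pad.
Only numpy, scipy, OpenCV 4.12 (cv2) and the standard library are available. Lean on these libraries where they do the work, as an engineer would, in place of code of your own. Each camera call takes 0.05 s, during which the arm holds its last target. There are 200 camera calls.

## Working session

There is one attempt and no reset: what is moved stays moved. The work goes in short steps, Python scripts to look and compute and a tool call to move; the robot and the scene stay as the last step left them, time stands still between calls to the robot, and variables do not carry over. Pictures are saved under pics/ and viewed, at most 10 in all, crops included, and the job is handed in when it is done.

Besides the shell and the picture viewer there is one more tool, called by a JSON object that holds its "fn" and its "kwargs", one argument or row to a line. carry_out: Moves the arm, as the interface text tells. Its arguments: {"type":"object","properties":{"moves":{"type":"string"},"force":{"type":"number"}},"required":["moves"]}

```bash
mkdir -p pics; cat > h.py <<'E'
import numpy as np, cv2, pickle
from workcell import bot
from scipy.spatial.transform import Rotation as R
def rot(c):
    o=np.array(c["orientation"],float)
    if o.shape==(3,3): return o
    if o.size==4: return R.from_quat(o).as_matrix()
    return R.from_euler('xyz',o,degrees=True).as_matrix()
def ray(c,u,v):
    d=np.linalg.inv(c["mtx"])@[u,v,1.]
    return rot(c)@np.array([d[0],-d[1],-d[2]])
def onplane(c,u,v,z):
    d=ray(c,u,v);p=np.array(c["position"]);return p+d*(z-p[2])/d[2]
E
python3 - <<'E'
from h import *
for n in("scene","top"):
    c=bot.camera(n);pickle.dump(c,open(n+".pkl","wb"))
    print({k:(v if k!="img" else v.shape) for k,v in c.items()})
    cv2.imwrite(f"pics/{n}0.png",cv2.resize(c["img"][:,:,::-1],(800,600)))
o=bot.get_obs();print(o["ee_pos"],o["tcp_rot"],o["time"],bot.tip_extent)
E
```

```text
{'img': (384, 512, 3), 'mtx': array([[407.68525632,   0.        , 265.99809717],
       [  0.        , 407.68525632, 189.88633951],
       [  0.        ,   0.        ,   1.        ]]), 'position': array([ 1.35121149, -0.03546391,  1.17583877]), 'orientation': array([38.06836506, -0.92303475, 90.50731872])}
{'img': (384, 512, 3), 'mtx': array([[464.1000248 ,   0.        , 258.67185285],
       [  0.        , 464.1000248 , 191.0473946 ],
       [  0.        ,   0.        ,   1.        ]]), 'position': array([ 0.20389177, -0.01211306,  1.44101305]), 'orientation': array([ 11.8736295 ,  -0.22270736, -89.13550082])}
[0.13803788 0.5321916  0.24764634] [-1.79930991e+02 -9.14093303e-04  1.65457345e+02] 0.1 0.017
```

View pics/scene0.png

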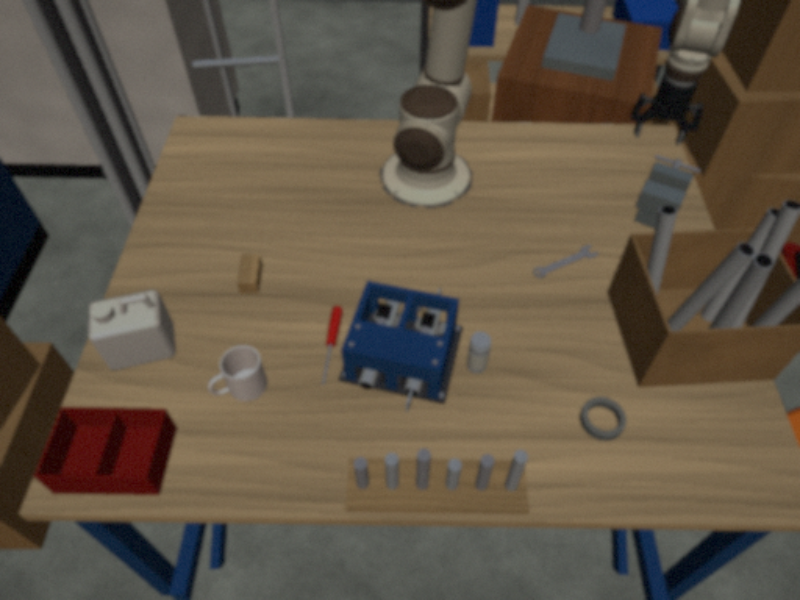

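View pics/top0.png

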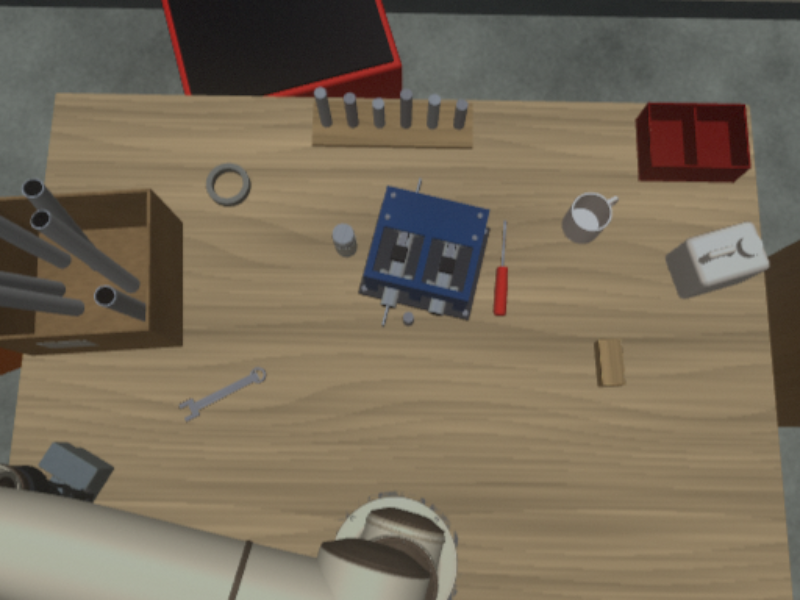

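The top view shows lugs at (385,315) and (420,185) on the left tube. The scene view confirms this, with a lug at (410,395) on the +y side, so the left lever is the target. Next I'll measure the guard windows and pads.

```bash
python3 - <<'E'
from h import *
c=pickle.load(open("top.pkl","rb"));im=c["img"]
h=cv2.cvtColor(im,cv2.COLOR_RGB2HSV)
m=cv2.inRange(h,(100,110,30),(130,255,255));m[:110]=0;m[215:]=0;m[:,:220]=0;m[:,330:]=0
cs,hi=cv2.findContours(m,cv2.RETR_CCOMP,cv2.CHAIN_APPROX_NONE)
for k,q in enumerate(cs):
    a=cv2.contourArea(q)
    if a>150:
        r=cv2.minAreaRect(q);print(a,hi[0][k][3],r)
        b=cv2.boxPoints(r);w=np.array([onplane(c,*p,.122)[:2] for p in b]);print(w.round(4),w.mean(0))
crop=cv2.resize(im[110:215,220:330],None,fx=5.5,fy=5.5,interpolation=cv2.INTER_CUBIC)
cv2.imwrite("pics/crop.png",crop[:,:,::-1])
E
```

```text
3909.0 -1 ((272.8135070800781, 155.55844116210938), (68.28038787841797, 59.833335876464844), 13.570435523986816)
[[ 0.5231  0.0638]
 [ 0.7034  0.0264]
 [ 0.6562 -0.1725]
 [ 0.4784 -0.1301]] [ 0.59025595 -0.05311638]
869.0 0 ((285.9411926269531, 169.23529052734375), (29.10427474975586, 32.01470184326172), 14.03624439239502)
[[ 0.5109 -0.0397]
 [ 0.6057 -0.0616]
 [ 0.5853 -0.1451]
 [ 0.4912 -0.122 ]] [ 0.54827678 -0.09208372]
860.5 0 ((254.67648315429688, 161.7941131591797), (28.861738204956055, 31.772165298461914), 14.03624439239502)
[[ 0.5321  0.0517]
 [ 0.6267  0.0311]
 [ 0.6064 -0.0522]
 [ 0.5124 -0.0305]] [5.69397665e-01 1.62886762e-05]
```

View pics/crop.png

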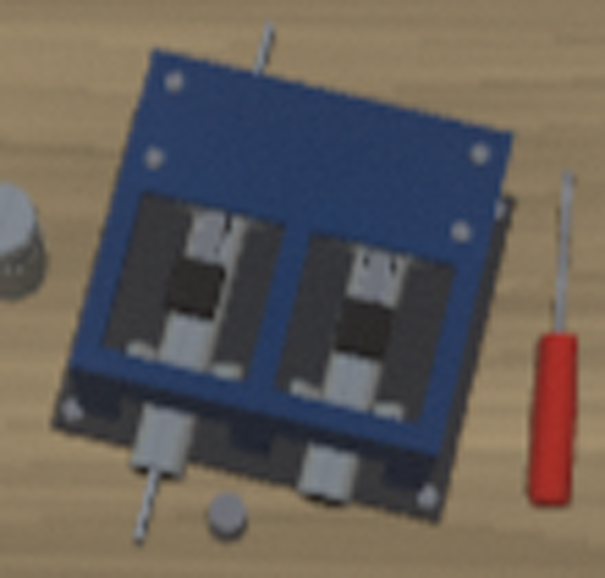

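```bash
cat >> h.py <<'E'
def shift(target,yaw=None):
    o=bot.get_obs();r=R.from_euler('xyz',o["tcp_rot"],degrees=True)
    print("t",o["time"],o["ee_pos"],o["tcp_rot"],o["opening"],o["wrist_force"])
    print("shift mm",(r.inv().apply(np.array(target)-o["ee_pos"])*1e3).round(1))
    if yaw is not None: print("turn",(r.inv()*R.from_euler('xyz',[180,0,yaw],degrees=True)).as_rotvec(degrees=True).round(2))
E
python3 - <<'E'
from h import *
c=pickle.load(open("top.pkl","rb"));print(onplane(c,255.5,162.7,.114))
shift([.567,0,.248],167.2)
E
```

```text
[ 0.56852546 -0.00238043  0.114     ]
t 0.1 [0.13803788 0.5321916  0.24764634] [-1.79930991e+02 -9.14093303e-04  1.65457345e+02] 0.0855172464706975 [ 0.32562497 -0.19070113 -0.37848971]
shift mm [-5.489e+02 -4.074e+02  1.000e-01]
turn [-0.07 -0.   -1.74]
```

{"fn": "carry_out", "kwargs": {
  "moves": "-40 -30 0 0 0 -1.7 0; -80 -59 0 0 0 -1.7 0; -120 -89 0 0 0 -1.7 0; -160 -119 0 0 0 -1.7 0; -200 -148 0 0 0 -1.7 0; -240 -178 0 0 0 -1.7 0; -280 -208 0 0 0 -1.7 0; -320 -237 0 0 0 -1.7 0; -360 -267 0 0 0 -1.7 0; -400 -297 0 0 0 -1.7 0; -440 -326 0 0 0 -1.7 0; -480 -356 0 0 0 -1.7 0; -515 -382 0 0 0 -1.7 0; -549 -407 0 0 0 -1.7 0; -549 -407 0 0 0 -1.7 0; -549 -407 0 0 0 -1.7 0; -549 -407 0 0 0 -1.7 0; -549 -407 0 0 0 -1.7 0; -549 -407 0 0 0 -1.7 0; -549 -407 0 0 0 -1.7 0"
}}

```text
time: 2.1
ee_pos: [0.5671, 0.0012, 0.2487]
tcp_rot: [180.0, 0.0, 167.2]
wrist_force: [0.3, -0.1, -0.1]
opening: -0.0002
grasp_force: 0.0
```

```bash
python3 - <<'E'
from h import *
shift([.567,-.001,.140],167.2)
c=bot.camera("scene");pickle.dump(c,open("scene1.pkl","wb"))
cv2.imwrite("pics/s1.png",cv2.resize(c["img"][110:270,180:340],None,fx=3.7,fy=3.7,interpolation=cv2.INTER_CUBIC)[:,:,::-1])
E
```

```text
t 2.1 [0.56705574 0.00123249 0.24868994] [1.79991358e+02 3.38269359e-02 1.67219217e+02] -0.00015979909869134868 [ 0.25401604 -0.14190282 -0.14193006]
shift mm [ -0.4  -2.2 108.7]
turn [0.01 0.03 0.02]
```

View pics/s1.png

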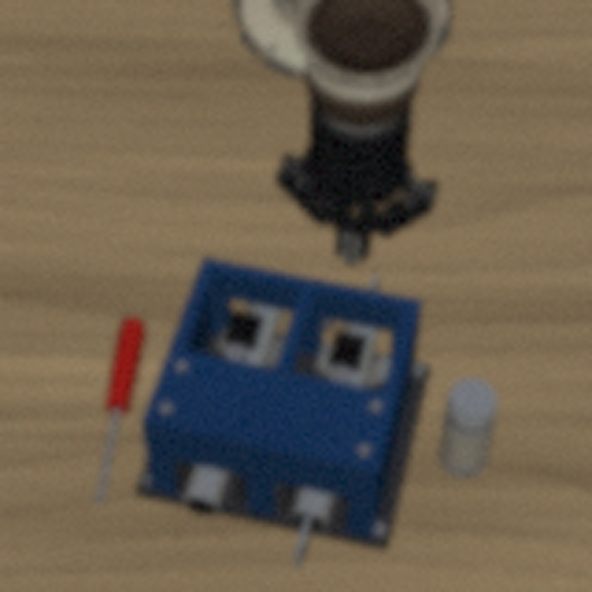

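The scene crop shows the closed fingertips at (350,258), lined up with the left pad at (348,350). The wide knuckles are well above the tips. I'll go down to just above the pad.

{"fn": "carry_out", "kwargs": {
  "moves": "0 -2 30 0 0 0 0; 0 -2 60 0 0 0 0; 0 -2 80 0 0 0 0; 0 -2 95 0 0 0 0; 0 -2 103 0 0 0 0; 0 -2 106 0 0 0 0; 0 -2 106 0 0 0 0; 0 -2 106 0 0 0 0"
}}

```text
time: 2.95
ee_pos: [0.5673, -0.0014, 0.1433]
tcp_rot: [180.0, 0.1, 167.2]
wrist_force: [0.1, -0.2, 0.4]
opening: -0.0001
grasp_force: 0.0
```

```bash
python3 - <<'E'
from h import *
shift([.567,-.001,.103],167.2)
f=lambda c,a,b,d,e:cv2.resize(c["img"][a:b,d:e],(560,560),interpolation=cv2.INTER_CUBIC)[:,:,::-1]
cv2.imwrite("pics/s2.png",f(bot.camera("scene"),150,250,210,310))
E
```

```text
t 2.95 [ 0.56733618 -0.00136176  0.14332174] [1.79981425e+02 8.24943382e-02 1.67158778e+02] -0.00012381467519953921 [ 0.05409043 -0.20024592  0.43011147]
shift mm [ 0.5  0.3 40.3]
turn [ 0.02  0.08 -0.04]
```

View pics/s2.png

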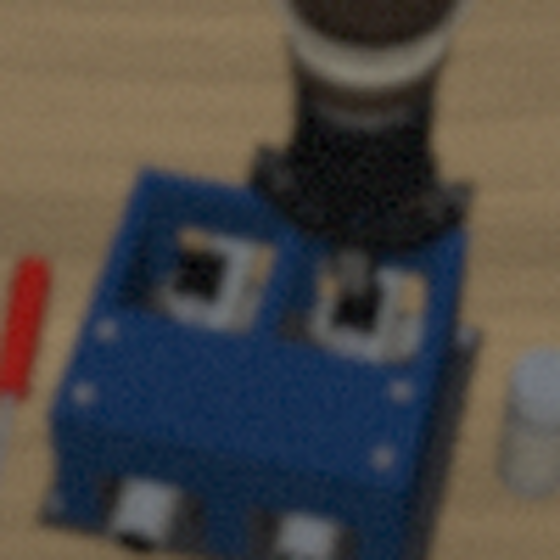

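The tips at (350,285) are just above the middle of the left pad at (352,303), and inside the window. Now I'll press.

{"fn": "carry_out", "kwargs": {
  "moves": "0 0 6 0 0 0 0; 0 0 12 0 0 0 0; 0 0 17 0 0 0 0; 0 0 22 0 0 0 0; 0 0 27 0 0 0 0; 0 0 32 0 0 0 0; 0 0 35 0 0 0 0; 0 0 37 0 0 0 0; 0 0 37 0 0 0 0"
}}

```text
time: 3.9
ee_pos: [0.5668, -0.0014, 0.1049]
tcp_rot: [-180.0, -0.0, 167.2]
wrist_force: [-0.3, -0.5, 0.2]
opening: 0.0001
grasp_force: 0.0
```

{"fn": "carry_out", "kwargs": {
  "moves": "0 0 2 0 0 0 0; 0 0 3 0 0 0 0; 0 0 3 0 0 0 0"
}}

```text
time: 4.2
ee_pos: [0.5671, -0.0014, 0.1031]
tcp_rot: [180.0, 0.1, 167.2]
wrist_force: [-3.3, 0.9, 8.6]
opening: -0.0004
grasp_force: 4.2
```

```bash
python3 - <<'E'
from h import *
shift([.567,-.001,.103],167.2)
f=lambda c,a,b,d,e:cv2.resize(c["img"][a:b,d:e],(560,560),interpolation=cv2.INTER_CUBIC)[:,:,::-1]
cv2.imwrite("pics/s3.png",f(bot.camera("scene"),150,250,210,310))
E
```

```text
t 4.2 [ 0.56711101 -0.00143949  0.10310801] [1.79993823e+02 6.12318302e-02 1.67154385e+02] -0.00036046646764494007 [-3.31272396  0.88522132  8.58203736]
shift mm [0.2 0.4 0.1]
turn [ 0.01  0.06 -0.05]
```

View pics/s3.png

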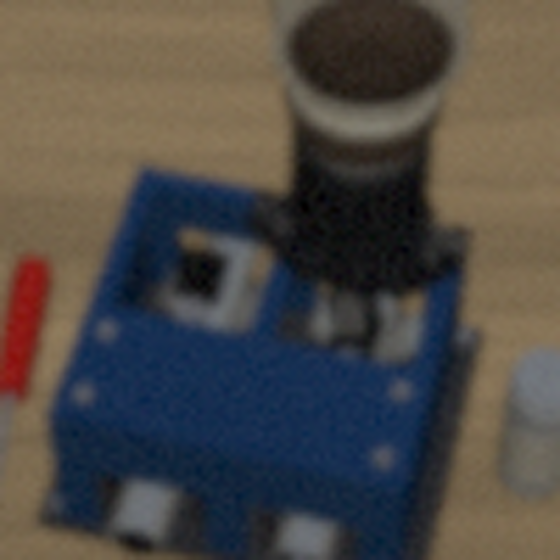

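The tips at (350,345) are on the left pad with the lever near its stop. I'll push slightly further to confirm the force rises sharply.

{"fn": "carry_out", "kwargs": {
  "moves": "0 0 1 0 0 0 0; 0 0 2 0 0 0 0; 0 0 2 0 0 0 0; 0 0 2 0 0 0 0"
}}

```text
time: 4.65
ee_pos: [0.5672, -0.0014, 0.1028]
tcp_rot: [180.0, 0.1, 167.2]
wrist_force: [-9.6, 0.5, 20.3]
opening: -0.0004
grasp_force: 10.2
```

The TCP moved only 0.3 mm while the force rose to 20 N, so the lever is on its stop. I'll come out straight up.

{"fn": "carry_out", "kwargs": {
  "moves": "0 0 -3 0 0 0 0; 0 0 -8 0 0 0 0; 0 0 -20 0 0 0 0; 0 0 -40 0 0 0 0; 0 0 -70 0 0 0 0; 0 0 -105 0 0 0 0; 0 0 -140 0 0 0 0; -0 0 -150 0 0 0 0; -0 0 -150 0 0 0 0; 0 0 -150 0 0 0 0"
}}

```text
time: 5.65
ee_pos: [0.5668, -0.0014, 0.2493]
tcp_rot: [-180.0, -0.1, 167.2]
wrist_force: [0.0, 0.0, -0.1]
opening: 0.0003
grasp_force: 0.0
```

```bash
python3 - <<'E'
from h import *
shift([.567,-.001,.25],167.2)
f=lambda c,a,b,d,e:cv2.resize(c["img"][a:b,d:e],(560,560),interpolation=cv2.INTER_CUBIC)[:,:,::-1]
cv2.imwrite("pics/s4.png",f(bot.camera("scene"),150,250,210,310))
E
```

```text
t 5.65 [ 0.5668237  -0.00140834  0.24930426] [-1.79985357e+02 -5.66823540e-02  1.67156043e+02] 0.00028522462502568707 [ 0.02478213  0.03145555 -0.13628817]
shift mm [-0.1  0.4 -0.7]
turn [-0.01 -0.06 -0.04]
```

View pics/s4.png

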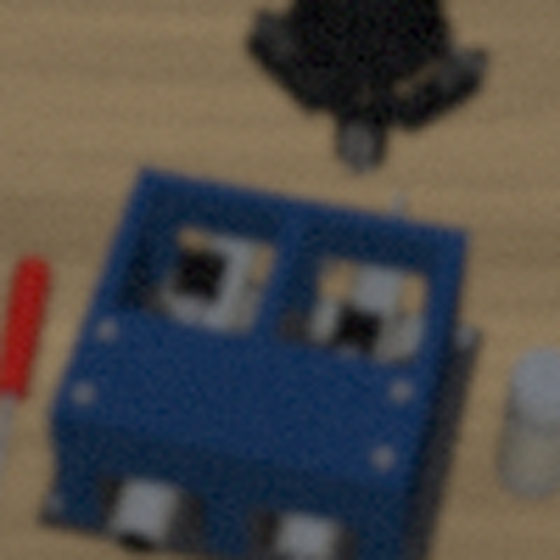

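The left pad is now lower, at (357,328). The right pad is still up at (198,275), and the gripper is clear.

```bash
python3 -c "
from workcell import bot
print(bot.job_done())"
```

```text
the job is handed in; nothing more can be done
None
```

I clamped the lugged tube by pressing the left lever to its stop (about 20 N); the right lever is still up, the gripper came out clear and the job is handed in, though the hand-in gave no verdict.

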